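# Clamp the paste pot and unscrew its lid

### The job

Clamp the pot that stands between the jaws: swing the clamp's sprung lever to its stop, which drives the sliding jaw up to the pot, and let the lever spring back. Then unscrew the pot's tight lid (anticlockwise seen from above), stop turning as soon as the threads let go, lift it straight up and finish holding it in the gripper over the mouth, its lower edge about 2 cm above the rim. The pot must stay clamped and must not turn, tip or lift, and the other things on the bench are left where they are.

Things in the scene. Friction and masses are not known exactly. Their poses are not given: they have to be found in the camera images.
- clamp: Clamp fixed to the bench: plate 170 (x) x 260 (y, -200 to +60 mm) x 12 mm thick. Origin on the bench under the pot, midway between the closed jaws; z up. Fixed jaw at +y (face at y = 30 mm); the sliding jaw comes from -y and moves to +y. Jaws 60 mm wide in x, tops 47 mm above the bench. The lever is at the -y end.
- jaw (a joint): Travel of the sliding jaw towards the pot, m: 0 fully open, 0.016 closed on the pot. It starts between 0 and 0.004, moves stiffly (25 N of friction) and stays where it is left; the lever pushes it but does not pull it back.
- lever (a joint): Swing of the lever, rad: 0 at rest, 0.9 at its stop. Growing values swing the knob from the clamp's -y to +y (clockwise about the pivot seen from above). A spring returns it to 0 when let go; pushing the knob takes 3 N at first and up to about 20 N near the stop.
- lever_knob (a point): Centre of the top of the lever's bare metal upright round knob, 18 mm across, 42 mm tall, top 98 mm above the bench: push it sideways near the top. The lever's bar below it is 12 mm thick, its axis 58 mm above the bench. At rest the knob is at x = -58, y = -177 mm of the clamp, at the stop at x = -58, y = -73 mm.
- lever_pivot (a point): Top of the lever's upright pivot, 64 mm above the bench, at x = 50, y = -125 mm of the clamp; the knob circles it at 120 mm.
- pot: White pot, 60 mm square and 45 mm tall, with a round neck; rim 72 mm above its underside. Origin at the centre of its underside, z up. It stands loose on the clamp's plate (12 mm above the bench), within 2 mm of the fixed jaw; 0.3 to 0.65 kg. A sprung seal in the mouth pushes the lid up with about 25 N and makes the thread tight (about 0.5 N m).
- lid: Grey ribbed screw lid, 57 mm across, 20 mm tall. Origin at the centre of its lower edge, z up. Screwed on, the edge is 61 mm above the pot's underside, 12 mm above its shoulder. Grip it across from above. Turned anticlockwise it rises 3 mm; its short threads let go after 64 to 70 degrees (80 is right; a stop comes at 100), then it lifts off freely. Its edge clears the rim 11 mm up.
- screwdriver: Bystander, to be left alone: a screwdriver about 200 mm long lying beside the clamp.
- socket: Bystander, to be left alone: a steel socket, 24 mm wide and 30 mm tall, standing on the clamp's base plate.
- spare_pot: Bystander, to be left alone: a closed pot like the clamped one but shorter (60 mm square, 68 mm tall), standing on the bench behind the clamp.
- wrench: Bystander, to be left alone: a spanner lying behind the clamp.
- spray_can: Bystander, to be left alone: a spray can, 160 mm tall.
- bearing: Bystander, to be left alone: a bearing ring, 52 mm wide and 15 mm tall.
- tray: Bystander, to be left alone: an open parts tray, 140 x 190 x 45 mm.
Things that resemble listed ones, but are neither listed nor needed, are in the scene too. Leave any black, green or red look-alike of the pot alone.

How it is judged:
On the way, in this order (a step that is already met when the one before it is completed fails the run):
1. the lever is swung to its stop (value of joint lever above 0.82 rad), for 0.1 s.
2. the lever has sprung back and the jaw stays closed on the pot (value of joint lever below 0.1 rad and value of joint jaw above 0.0135 m), for 0.2 s.
3. the lid is turned free of its threads while the pot is clamped (angle between the x axis of lid and the x axis of pot, either way round above 0.9 rad and value of joint jaw above 0.0135 m), for 0.1 s.
At the end, for the whole second after the job is handed in: Gripper alone holds the lid still, level (11 deg), within 15 mm of the pot's axis, lower edge 4 to 43 mm above the rim, turned 52 to 128 deg. Pot flat in the clamp within 15 mm and 0.15 rad of its place, jaw over 13.5 mm, lever under 0.1 rad (all of step 3 and z of lid in the frame of pot between 0.076 and 0.115 m and horizontal distance between lid and pot below 0.015 m and angle between lid's own z axis and vertical below 0.2 rad and contact force between the fingers and lid above 1 N and contact force between lid and pot below 0.2 N and linear speed of lid below 0.03 m/s and value of joint lever below 0.1 rad and contact force between pot and the arm below 0.5 N and contact force between pot and the fingers below 0.5 N and z of pot in the frame of clamp below 0.017 m and horizontal distance between pot and clamp below 0.015 m and angle between the x axis of pot and the x axis of clamp, either way round below 0.15 rad and angle between pot's own z axis and vertical below 0.08 rad); the arm keeps its last pose, push and grip.
It fails at once if the pot is lifted out of the clamp, tipped over or twisted with the lid (z of pot in the frame of clamp above 0.027 m or angle between pot's own z axis and vertical above 0.3 rad or angle between the x axis of pot and the x axis of clamp, either way round above 0.35 rad).
It fails at once if a bystander is moved more than 3 cm (distance of any of screwdriver, socket, spare_pot, wrench, spray_can, bearing, tray from where it was at the start of the episode above 0.03 m).
It also fails if it takes over 61 s, if anything falls off the work surface, if the arm or the gripper's body presses on something with over 40 N, if the wrist force passes 120 N, or if a joint passes its speed limit or range.

### The arm

A 6-joint arm with a two-finger parallel gripper is mounted at the origin on the work surface. World frame = base frame: x ahead of the robot, y to its left, z up, the work surface at z = 0. Lengths are in m, angles in rad, forces in N, time in s.
With the tool pointing down it reaches from about 0.375 to 0.9 m from the base axis. Payload 3.1 kg.
Tool frame: the origin (TCP) lies at the very end of the fingers, on their centre line; the grasp point (between the pads) lies 19 mm behind it; x points along the fingers, y is the direction in which the jaws open and shut, and the axes are right-handed (so a half turn about x gives the same grasp; the last joint's range is limited). The gripper opens to 87 mm and grips with 3 to 60 N. Pads are 19 mm wide; open, the fingers measure 117 mm over their backs; the gripper's body (75 mm by 190 mm) begins 51 mm behind the grasp point.
Start: joints at [0.926, 0.527, 1.433, -0, 1.181, -0.178], TCP at [0.281, 0.558, 0.223] pointing down, gripper open.
Joint ranges: [-3.08, 3.08], [-0.75, 2.2], [0.22, 2.44], [-1.43, 4.57], [0, 2.65], [-2.85, 2.85]. Speed limits (rad/s): [2.79, 2.79, 3.14, 3.14, 3.14, 3.14].

### API

Orientations are given as a unit quaternion [x, y, z, w].
In Python, from rig import robot gives the robot as it stands.
- The arm moves only by the tool carry_out, never from a script. Its argument "commands" is a list that holds one entry, the list of rows, each a list of 5 numbers: the opening, from 0 (shut) to 1 (fully open), then the shift along the tool's x, y, z in mm, then the turn about the tool's x in degrees. In form: [[[hand, x, y, z, twist], ...]]. A call has 1 to 8 rows; each row shifts and turns the pose as measured when the row begins, along the tool's axes as they then stand; what a row does not reach is not made up. A row lasts 1/12 s, in which the tool goes at most 41.7 mm and 7.16 degrees, less where a joint would pass 70% of its speed; a pose out of reach is approached as far as the arm can. A call with a gripper value outside its range is refused whole. The fingers move at their own pace and stop on an object; "force" is the grip in N (left out, the last holds). Time passes only in rows, so rows that do not move let the fingers close. It gives the time, the measured TCP pose, the force and the opening at its end, in the units of the state.
- robot.get_obs(): the state, without advancing time (a new reading comes with each control period).
- robot.camera(name): name is "scene" or "side" or "wrist"; returns the picture (480x640x3 uint8, red, green, blue); there is no depth.
- robot.camera_model(name): a dict with "fx", "fy", "cx", "cy" (pixels), "k1" (the pictures are not rectified: a ray, as slopes to the right and down, at radius r is drawn at 1 + k1 r^2 times it, then the intrinsics apply), "R" (3x3) and "t" (3): a world point X has camera coordinates R X + t. Camera axes: x right, y down, z forward; pixel columns grow to the right and rows downward; lengths in m; the calibration is good to about 2 mm. A picture is of the moment at which its call begins: read the wrist's pose just before it. camera_model takes no time and is no camera call; for the wrist camera it gives the pose at the moment of the call.
- robot.hand_in(): hands the job in, once; it reports no verdict.
The state is a dict: "time": time; "q": joint angles; "joint_velocities": joint speeds; "joint_torque": joint torques, N m; "position": TCP position; "tool_rot": TCP orientation; "ft_force": force on the tool from outside, world axes, zero at the start; "moment": the same for the moment, N m; "grip_width": finger opening in m.
Only numpy, scipy, OpenCV 4.12 (cv2) and the standard library are available. Lean on these libraries where they do the work, as an engineer would, in place of code of your own. Each camera call takes 0.05 s, during which the arm holds its last target. There are 200 camera calls.

## Working session

There is one attempt and no reset: what is moved stays moved. The work goes in short steps, Python scripts to look and compute and a tool call to move; the robot and the scene stay as the last step left them, time stands still between calls to the robot, and variables do not carry over. Pictures are saved under pics/ and viewed, on a budget of 10 in all, crops included, one or two more only if the job needs it, and the job is handed in when it is done.

Besides the shell and the picture viewer there is one more tool, called after "Call:" as name(argument=value, ...) on one line, values as JSON. carry_out: Moves the arm, as the interface text tells. Its arguments: {"type":"object","properties":{"commands":{"type":"array"},"force":{"type":"number"}},"required":["commands"]}

```bash
ls; mkdir -p pics; python3 - <<'E'
from rig import robot
import cv2
o=robot.get_obs(); print({k:(v if not hasattr(v,'round') else v) for k,v in o.items()})
for n in("scene","side"):
    im=robot.camera(n); cv2.imwrite(f"pics/{n}0.png",im[:,:,::-1])
    m=robot.camera_model(n); print(n,m)
E
```

```text
pics
{'time': 0.0, 'q': array([ 9.26495018e-01,  5.28497176e-01,  1.43389063e+00,  1.20680770e-05,
        1.18133580e+00, -1.78488227e-01]), 'joint_velocities': array([ 0.00157964, -0.00035506, -0.00093078,  0.00051976,  0.00013574,
        0.00019109]), 'joint_torque': array([-2.07718144e-04, -4.40035880e+01, -1.76592118e+01,  6.30984502e-02,
        5.80968847e-02, -1.47742462e-04]), 'position': array([0.28024892, 0.55785152, 0.22155626]), 'tool_rot': array([ 0.1625174 ,  0.68831878, -0.16389533,  0.687709  ]), 'ft_force': array([ 0.57833288,  0.12042532, -0.12208533]), 'moment': array([-0.0367377 , -0.00346721, -0.00987458]), 'grip_width': 0.08719467279588834}
scene {'fx': 551.3101583221261, 'fy': 551.3101583221261, 'cx': 322.8069847363671, 'cy': 252.4575993885628, 'k1': -0.025952558065333236, 'R': array([[ 0.38424029,  0.92312117, -0.01437708],
       [ 0.73988421, -0.31720925, -0.59325344],
       [-0.55220536,  0.2173145 , -0.80488735]]), 't': array([-0.2168591 , -0.3790615 ,  1.90519435])}
side {'fx': 609.0240499183583, 'fy': 609.0240499183583, 'cx': 312.5511463215624, 'cy': 224.67630101339623, 'k1': -0.1337680649310132, 'R': array([[-0.97313887, -0.22986442, -0.01277099],
       [-0.13945493,  0.63270802, -0.76173019],
       [ 0.18317498, -0.73948828, -0.64776849]]), 't': array([0.56181026, 0.16109798, 1.3507923 ])}
```

View pics/scene0.png

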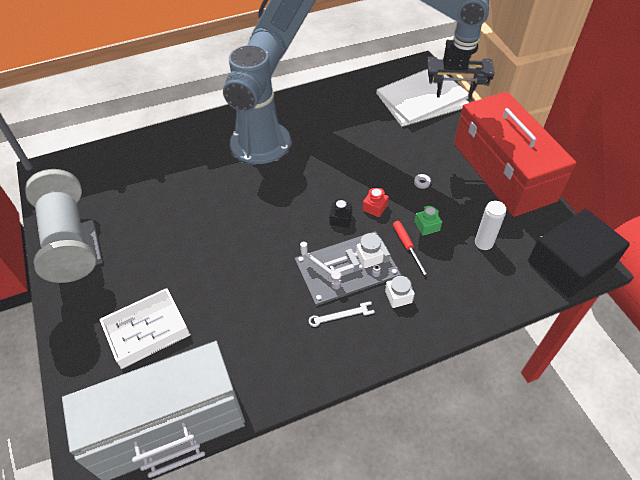

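View pics/side0.png

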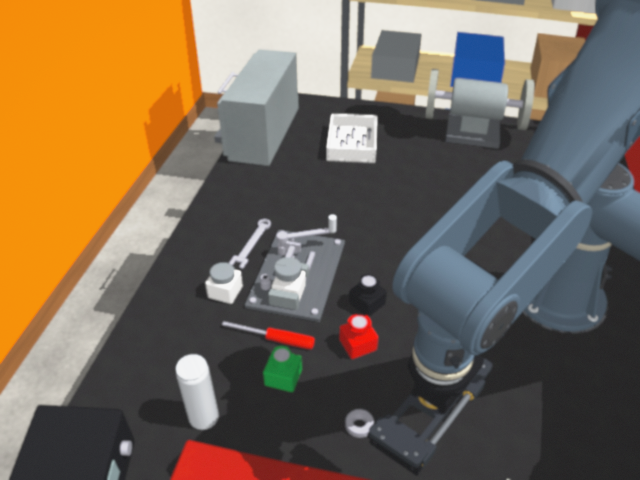

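The scene view shows the clamp with the white pot: lid top at about (371,240), knob top at (303,244), pivot at (336,275), and plate corners near (296,253), (319,299), (398,270). In the side view the lid is at (288,265) and the knob at (332,218).

```bash
cat > h.py <<'E'
import numpy as np, cv2
from rig import robot
from scipy.spatial.transform import Rotation as Rn
def ray(m,uv):
    K=np.array([[m['fx'],0,m['cx']],[0,m['fy'],m['cy']],[0,0,1]])
    p=cv2.undistortPoints(np.array([[uv]],float),K,np.array([m['k1'],0,0,0,0.]))[0,0]
    R=np.array(m['R']);return -R.T@m['t'], R.T@np.array([*p,1])
def onz(m,uv,z):
    c,d=ray(m,uv);return c+d*(z-c[2])/d[2]
E
python3 - <<'E'
from h import *
np.set_printoptions(precision=4,suppress=True)
s=robot.camera_model("scene");d=robot.camera_model("side")
for n,a,b,z in(("lid",(371,240),(288,265),.093),("knob",(303,244),(332,218),.098),("pivot",(336,275),(284,236),.064),("socket",(377,267),(265,279),.042)):
    print(n,onz(s,a,z),onz(d,b,z))
for a in((296,253),(319,300),(399,272),(381,234)): print(onz(s,a,.012))
o=robot.get_obs();print(Rn.from_quat(o['tool_rot']).as_matrix())
m=robot.camera_model("wrist");print(m, -m['R'].T@m['t'])
E
```

```text
lid [0.5971 0.1327 0.093 ] [0.6004 0.1266 0.093 ]
knob [ 0.5392 -0.0471  0.098 ] [ 0.5395 -0.0423  0.098 ]
pivot [0.6484 0.0048 0.064 ] [0.6436 0.0061 0.064 ]
socket [0.6551 0.1266 0.042 ] [0.6542 0.1304 0.042 ]
[ 0.4995 -0.0575  0.012 ]
[ 0.6738 -0.0567  0.012 ]
[0.6771 0.1873 0.012 ]
[0.5337 0.2011 0.012 ]
[[-0.0012  0.4491  0.8935]
 [-0.0015  0.8935 -0.4491]
 [-1.     -0.0019 -0.0004]]
{'fx': 382.44275266631354, 'fy': 382.44275266631354, 'cx': 320.9530577749876, 'cy': 241.75920352308952, 'k1': -0.05041481237063628, 'R': array([[ 0.4487,  0.8937, -0.0012],
       [ 0.8674, -0.4351,  0.2413],
       [ 0.2151, -0.1094, -0.9704]]), 't': array([-0.6245, -0.0298,  0.389 ])} [0.2223 0.5877 0.384 ]
```

Call:
carry_out(commands=[[[0,-3,-23,26,0],[0,-3,-23,26,0],[0,-3,-23,26,0],[0,-3,-23,26,0],[0,-3,-23,26,0],[0,-3,-23,26,0],[0,-3,-23,26,0],[0,-3,-23,26,0]]], force=60)

```text
time: 0.77
position: [0.3828, 0.2957, 0.2416]
tool_rot: [0.157, 0.691, -0.16, 0.687]
ft_force: [0.5, 0.0, 0.4]
grip_width: 0.0416
```

Call:
carry_out(commands=[[[0,0,-23,26,0],[0,0,-23,26,0],[0,0,-23,26,0],[0,0,-23,26,0],[0,0,-23,26,0],[0,0,-23,26,0],[0,0,-23,26,0],[0,0,-23,26,0]]])

```text
time: 1.43
position: [0.4904, 0.0259, 0.2407]
tool_rot: [0.157, 0.692, -0.16, 0.686]
ft_force: [0.6, 0.5, -0.1]
grip_width: 0.0006
```

Call:
carry_out(commands=[[[0,0,-23,26,0],[0,0,-23,26,0],[0,0,-23,26,0],[0,0,0,0,7],[0,0,0,0,7],[0,0,0,0,7],[0,0,0,0,7],[0,0,0,0,7]]])

```text
time: 2.1
position: [0.5336, -0.0863, 0.2372]
tool_rot: [0.361, 0.609, -0.367, 0.603]
ft_force: [-0.6, -0.3, -0.6]
grip_width: 0.0003
```

Call:
carry_out(commands=[[[0,0,0,0,7],[0,0,0,0,7],[0,0,0,0,7],[0,0,0,0,7]]])

```text
time: 2.43
position: [0.5321, -0.0863, 0.2352]
tool_rot: [-0.498, -0.501, 0.507, -0.494]
ft_force: [-0.3, 0.5, -0.7]
grip_width: 0.0004
```

```bash
python3 - <<'E'
from h import *
np.set_printoptions(precision=4,suppress=True)
o=robot.get_obs();print(o['time'],o['position'],o['q'],o['ft_force']);print(Rn.from_quat(o['tool_rot']).as_matrix())
import pickle
m=robot.camera_model("wrist");im=robot.camera("wrist");pickle.dump(m,open("w1.pkl","wb"))
cv2.imwrite("pics/w1.png",im[:,:,::-1])
E
```

```text
2.4333 [ 0.5321 -0.0863  0.2352] [-0.3642  0.4027  1.6229 -0.0075  1.1299 -0.3503] [-0.3372  0.4897 -0.6708]
[[-0.0154  0.9998 -0.0106]
 [-0.0014 -0.0107 -0.9999]
 [-0.9999 -0.0154  0.0016]]
```

View pics/w1.png

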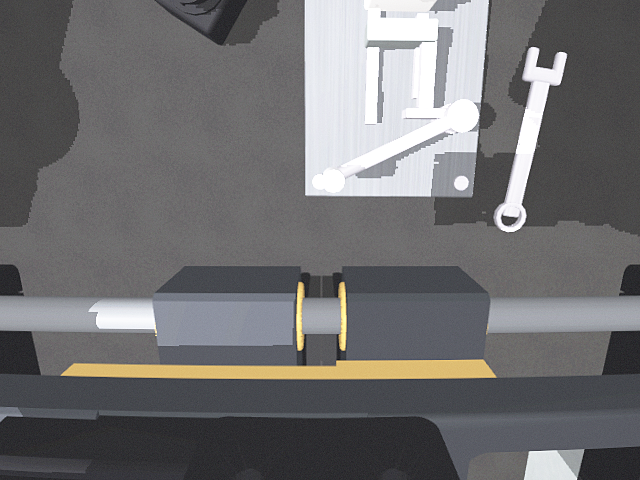

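The wrist view shows the knob top at about (334,181), the pivot top at (462,115), the plate's -y corners at (305,196) and (473,196), with the fingers' tips below around (320,300).

```bash
python3 - <<'E'
from h import *
import pickle
np.set_printoptions(precision=4,suppress=True)
m=pickle.load(open("w1.pkl","rb"))
for n,uv,z in(("knob",(334,181),.098),("piv",(462,115),.064),("c1",(305,196),.012),("c2",(473,196),.012),("farL",(303,0),.012),("farR",(490,0),.012)): print(n,onz(m,uv,z))
E
```

```text
knob [ 0.5412 -0.0466  0.098 ]
piv [0.6489 0.0047 0.064 ]
c1 [ 0.5135 -0.0689  0.012 ]
c2 [ 0.6834 -0.0699  0.012 ]
farL [0.515  0.1113 0.012 ]
farR [0.6865 0.1109 0.012 ]
```

Call:
carry_out(commands=[[[0,38,1,0,0],[0,38,2,0,0],[0,38,2,0,0],[0,38,1,0,0],[0,0,0,-8,0],[0,0,0,-8,0]]])

```text
time: 2.98
position: [0.5404, -0.0726, 0.0793]
tool_rot: [-0.498, -0.5, 0.504, -0.498]
ft_force: [0.5, -0.1, 1.1]
grip_width: 0.0009
```

Call:
carry_out(commands=[[[0,0,0,-10,0],[0,0,0,-10,0],[0,0,0,-10,0],[0,0,0,-10,0]]])

```text
time: 3.32
position: [0.5315, -0.0307, 0.0829]
tool_rot: [-0.489, -0.506, 0.507, -0.498]
ft_force: [-3.9, -7.7, -7.2]
grip_width: 0.0006
```

Call:
carry_out(commands=[[[0,1,0,-10,0],[0,1,0,-10,0],[0,1,0,-10,0],[0,1,0,-10,0]]])

```text
time: 3.65
position: [0.5302, 0.007, 0.0871]
tool_rot: [0.482, 0.504, -0.505, 0.508]
ft_force: [0.9, -9.2, -6.4]
grip_width: 0.0006
```

Call:
carry_out(commands=[[[0,4,1,-8,0],[0,4,1,-10,0],[0,3,1,-10,0],[0,2,0,-6,0]]])

```text
time: 3.98
position: [0.539, 0.0358, 0.0872]
tool_rot: [0.478, 0.497, -0.501, 0.523]
ft_force: [2.5, -11.9, -8.1]
grip_width: 0.0007
```

Call:
carry_out(commands=[[[0,5,0,-6,0],[0,4,0,-6,0],[0,3,0,-6,0]]])

```text
time: 4.23
position: [0.5423, 0.041, 0.0869]
tool_rot: [0.467, 0.492, -0.499, 0.539]
ft_force: [-2.9, -30.1, -4.9]
grip_width: 0.0006
```

```bash
python3 - <<'E'
from h import *
np.set_printoptions(precision=4,suppress=True)
o=robot.get_obs();print(o['time'],o['position'],o['q'],o['ft_force'],o['moment']);print(Rn.from_quat(o['tool_rot']).as_matrix())
import pickle
m=robot.camera_model("wrist");im=robot.camera("wrist");pickle.dump(m,open("w2.pkl","wb"))
cv2.imwrite("pics/w2.png",im[:,:,::-1])
E
```

```text
4.2333 [0.5423 0.041  0.0869] [-0.0858  0.6187  1.7596 -0.1146  0.7423 -0.0664] [ -2.9082 -30.0571  -4.8927] [-5.2638  0.6    -0.1614]
[[ 0.0175  0.9978  0.0635]
 [-0.0791  0.0647 -0.9948]
 [-0.9967  0.0123  0.0801]]
```

View pics/w2.png

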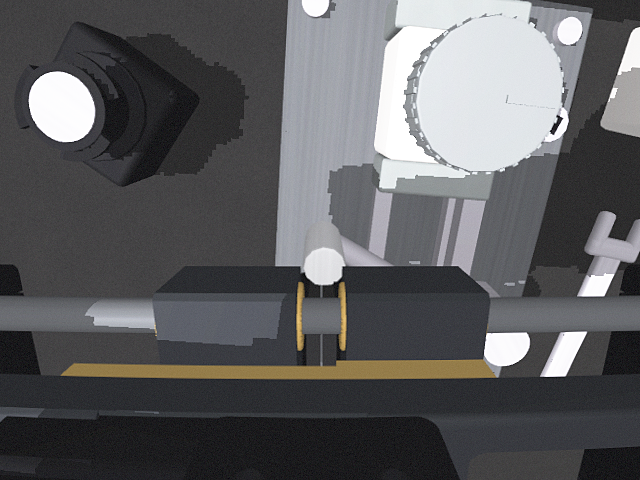

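The wrist view shows the knob (322,262) against the fingers, with the sliding jaw (435,180) closed up to the pot. The force rose to 30 N, so the lever is at its stop.

Call:
carry_out(commands=[[[0,0,0,-4,0],[0,0,0,-4,0],[0,0,0,40,0],[0,0,0,40,0],[0,0,0,40,0],[0,0,0,40,0]]])

```text
time: 4.78
position: [0.5582, -0.1118, 0.1191]
tool_rot: [0.458, 0.488, -0.493, 0.556]
ft_force: [0.9, 0.6, 0.1]
grip_width: 0.0004
```

```bash
python3 - <<'E'
from h import *
np.set_printoptions(precision=4,suppress=True)
o=robot.get_obs();print(o['time'],o['position'],o['q'],o['ft_force'],o['moment']);print(Rn.from_quat(o['tool_rot']).as_matrix())
E
```

```text
4.7833 [ 0.5582 -0.1118  0.1191] [-0.3488  0.5787  1.7106 -0.1171  0.7852 -0.3624] [0.8969 0.5562 0.0718] [-0.0304  0.0421  0.0639]
[[ 0.0378  0.9951  0.0915]
 [-0.1016  0.095  -0.9903]
 [-0.9941  0.0281  0.1047]]
```

Call:
carry_out(commands=[[[0,-15,0,0,0],[0,-5,-1,-33,0],[0,-5,-1,-33,0],[0,-5,-1,-33,0],[0,-5,-1,-33,0],[0,28,-1,-3,0],[0,28,-1,-3,0]]])

```text
time: 5.37
position: [0.5631, 0.018, 0.1166]
tool_rot: [0.472, 0.463, -0.483, 0.574]
ft_force: [0.0, -0.5, -0.7]
grip_width: 0.0001
```

```bash
cat > st.py <<'E'
from h import *
np.set_printoptions(precision=4,suppress=True)
o=robot.get_obs();print(o['time'],o['position'],o['q'],o['ft_force'],o['moment'],o['grip_width']);print(Rn.from_quat(o['tool_rot']).as_matrix())
E
python3 st.py; python3 - <<'E'
from h import *
import pickle
m=robot.camera_model("wrist");im=robot.camera("wrist");pickle.dump(m,open("w3.pkl","wb"))
cv2.imwrite("pics/w3.png",im[:,:,::-1])
E
```

```text
5.3667 [0.5631 0.018  0.1166] [-0.1089  0.5669  1.7606 -0.1623  0.7032 -0.073 ] [ 0.0157 -0.5353 -0.719 ] [-0.0496  0.0533 -0.0516] 0.00010520805564750161
[[ 0.1044  0.9917  0.0756]
 [-0.1165  0.0877 -0.9893]
 [-0.9877  0.0945  0.1247]]
```

View pics/w3.png

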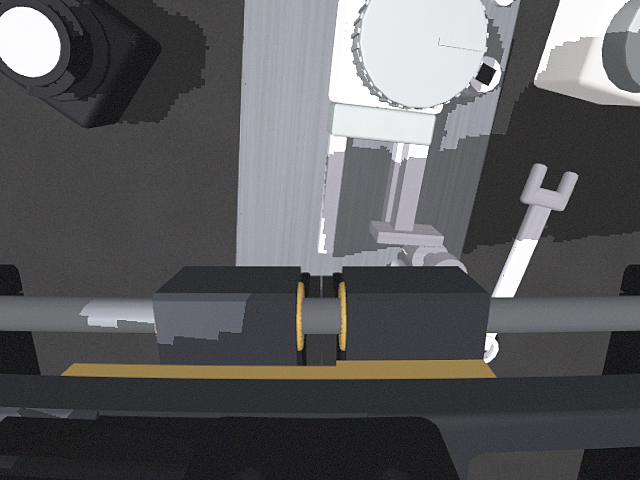

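The view shows the lever sprung back, since the knob has left this area, the jaw still against the pot and the socket intact at (487,72). The tool has gained about 9° of tilt, so I'll check how free motion changes it.

Call:
carry_out(commands=[[[0,0,0,0,0],[0,0,0,0,0],[0,0,0,0,0]]])

```text
time: 5.67
position: [0.5617, 0.0206, 0.1179]
tool_rot: [0.471, 0.465, -0.482, 0.574]
ft_force: [-0.9, 0.2, 0.7]
grip_width: 0.0006
```

```bash
python3 st.py
```

```text
5.6667 [0.5617 0.0206 0.1179] [-0.1047  0.5639  1.7618 -0.1609  0.7068 -0.0733] [-0.8656  0.2429  0.6769] [-0.0329  0.1551  0.0116] 0.0006019452469726046
[[ 0.1032  0.9915  0.0788]
 [-0.1155  0.0906 -0.9892]
 [-0.9879  0.093   0.1238]]
```

Call:
carry_out(commands=[[[0,4,-10,2,0],[0,4,-10,2,0],[0,4,0,0,0],[0,8,0,0,0],[0,8,0,0,0],[0,8,0,0,0]]])

```text
time: 6.17
position: [0.5546, 0.0081, 0.0904]
tool_rot: [0.477, 0.457, -0.478, 0.579]
ft_force: [0.0, -0.8, -0.5]
grip_width: 0.0007
```

```bash
python3 st.py
```

```text
6.1667 [0.5546 0.0081 0.0904] [-0.1303  0.5986  1.8169 -0.1824  0.5926 -0.0674] [ 0.0193 -0.8187 -0.4834] [0.032 0.088 0.011] 0.0007265854748152391
[[ 0.1257  0.9893  0.0735]
 [-0.1186  0.0886 -0.989 ]
 [-0.9849  0.1156  0.1285]]
```

Call:
carry_out(commands=[[[0,4,-8,14,0],[0,4,-8,14,0],[0,1,-1,6,0],[0,1,0,6,0],[0,1,0,6,0],[0,1,0,6,0]]])

```text
time: 6.67
position: [0.5445, -0.0328, 0.0807]
tool_rot: [0.489, 0.458, -0.476, 0.57]
ft_force: [-1.1, 34.0, 16.3]
grip_width: 0.0005
```

```bash
python3 st.py
```

```text
6.6667 [ 0.5445 -0.0328  0.0807] [-0.2287  0.6045  1.8534 -0.1243  0.5401 -0.19  ] [-1.0919 33.9529 16.3018] [5.3053 0.0355 0.5524] 0.0004958442893196154
[[ 0.1278  0.9902  0.0566]
 [-0.0952  0.0691 -0.9931]
 [-0.9872  0.1215  0.1031]]
```

Call:
carry_out(commands=[[[0,0,0,6,0],[0,0,0,5,0],[0,0,0,5,0],[0,0,0,5,0],[0,0,0,5,0],[0,0,0,5,0]]])

```text
time: 7.17
position: [0.5441, -0.0304, 0.0818]
tool_rot: [0.507, 0.465, -0.471, 0.553]
ft_force: [1.9, 19.7, 5.0]
grip_width: 0.0005
```

```bash
python3 st.py
```

```text
7.1667 [ 0.5441 -0.0304  0.0818] [-0.251   0.6008  1.8508 -0.0331  0.5559 -0.2645] [ 1.8688 19.7196  4.9727] [ 3.3186 -0.2086  0.415 ] 0.0005328107219291958
[[ 0.1253  0.9914  0.0371]
 [-0.0502  0.0437 -0.9978]
 [-0.9908  0.1232  0.0552]]
```

Call:
carry_out(commands=[[[0,0,0,6,0],[0,0,0,5,0],[0,0,0,5,0],[0,0,0,5,0],[0,0,0,5,0],[0,0,0,5,0]]])

```text
time: 7.67
position: [0.5442, -0.0301, 0.0823]
tool_rot: [0.523, 0.472, -0.466, 0.536]
ft_force: [2.5, 19.4, 5.3]
grip_width: 0.0007
```

```bash
python3 st.py
```

```text
7.6667 [ 0.5442 -0.0301  0.0823] [-0.2762  0.6007  1.8447  0.0506  0.5793 -0.336 ] [ 2.5427 19.3895  5.3492] [ 3.2093 -0.3138  0.3055] 0.0006597128893372622
[[ 0.1203  0.9926  0.0186]
 [-0.0053  0.0194 -0.9998]
 [-0.9927  0.1202  0.0076]]
```

Call:
carry_out(commands=[[[0,0,0,-12,0],[0,-8,0,0,0],[0,-8,0,0,0],[0,-8,0,0,0],[0,-8,0,0,0],[0,-8,0,0,0],[0,-8,0,0,0],[0,-8,0,0,0]]])

```text
time: 8.33
position: [0.5394, -0.0175, 0.1417]
tool_rot: [0.523, 0.472, -0.466, 0.535]
ft_force: [-0.4, -0.2, -1.0]
grip_width: 0.0005
```

```bash
python3 st.py
```

```text
8.3333 [ 0.5394 -0.0175  0.1417] [-0.2547  0.4908  1.8176  0.0399  0.715  -0.3019] [-0.3586 -0.2212 -0.9681] [-0.0122  0.0921 -0.0164] 0.0004909662769828845
[[ 0.121   0.9925  0.0182]
 [-0.0045  0.0189 -0.9998]
 [-0.9926  0.1209  0.0067]]
```

Call:
carry_out(commands=[[[0,-3,-23,15,0],[0,-3,-23,15,0],[0,0,0,0,0],[0,30,-4,0,0],[0,30,-4,0,0],[0,0,0,0,0]]])

```text
time: 8.83
position: [0.499, -0.0539, 0.0896]
tool_rot: [0.527, 0.464, -0.463, 0.541]
ft_force: [-0.9, 0.6, -0.7]
grip_width: 0.0004
```

```bash
python3 st.py
```

```text
8.8333 [ 0.499  -0.0539  0.0896] [-0.3544  0.5489  1.9639  0.0805  0.4929 -0.4387] [-0.8782  0.5616 -0.7218] [-0.1016  0.2026 -0.0535] 0.00038710069695251087
[[ 0.1414  0.9898  0.0151]
 [-0.0117  0.0169 -0.9998]
 [-0.9899  0.1412  0.014 ]]
```

Call:
carry_out(commands=[[[0,8,2,-7,0],[0,4,10,0,0],[0,1,8,0,0],[0,1,6,0,0],[0,1,6,0,0],[0,1,6,0,0],[0,1,6,0,0]]])

```text
time: 9.42
position: [0.522, -0.0416, 0.0789]
tool_rot: [0.513, 0.483, -0.473, 0.529]
ft_force: [-13.2, -5.9, 7.7]
grip_width: 0.0004
```

```bash
python3 st.py
```

```text
9.4167 [ 0.522  -0.0416  0.0789] [-0.3061  0.5964  1.8724  0.0388  0.5908 -0.3636] [-13.1545  -5.8828   7.6664] [-1.2565  2.2326 -0.2475] 0.0004131625063244294
[[ 0.085   0.996   0.0259]
 [-0.0042  0.0263 -0.9996]
 [-0.9964  0.0848  0.0064]]
```

Call:
carry_out(commands=[[[0,0,6,2,0],[0,0,6,2,0],[0,0,6,1,0],[0,0,6,1,0]]])

```text
time: 9.75
position: [0.5222, -0.0434, 0.0795]
tool_rot: [0.499, 0.501, -0.483, 0.516]
ft_force: [-10.9, -5.3, 4.0]
grip_width: 0.0007
```

```bash
python3 st.py
```

```text
9.75 [ 0.5222 -0.0434  0.0795] [-0.3029  0.6073  1.8289  0.0172  0.6768 -0.3512] [-10.8737  -5.2553   4.0236] [-0.9638  1.9389 -0.1296] 0.0006645643346833841
[[ 0.0306  0.9989  0.035 ]
 [ 0.0017  0.035  -0.9994]
 [-0.9995  0.0307 -0.0007]]
```

Call:
carry_out(commands=[[[0,0,6,1,0],[0,0,6,1,0],[0,0,6,1,0],[0,0,-15,0,0],[0,-38,0,0,0],[0,-38,0,0,0],[0,-20,0,0,0],[1,0,0,0,0]]])

```text
time: 10.42
position: [0.5074, -0.043, 0.1823]
tool_rot: [0.486, 0.516, -0.492, 0.505]
ft_force: [1.5, 1.5, 0.7]
grip_width: 0.0029
```

```bash
python3 st.py
```

```text
10.4167 [ 0.5074 -0.043   0.1823] [-0.3037  0.4365  1.75   -0.001   0.9729 -0.346 ] [1.4661 1.5451 0.6828] [-0.1101  0.0521 -0.0143] 0.002928762390276133
[[-0.0172  0.9989  0.0428]
 [ 0.0045  0.0429 -0.9991]
 [-0.9998 -0.017  -0.0052]]
```

Call:
carry_out(commands=[[[1,-2,22,-26,0],[1,-2,22,-26,0],[1,-2,22,-26,0],[1,-2,22,-26,0],[1,0,0,0,0]]])

```text
time: 10.83
position: [0.5974, 0.0688, 0.1961]
tool_rot: [0.49, 0.511, -0.491, 0.508]
ft_force: [0.6, -0.7, -0.0]
grip_width: 0.0327
```

```bash
python3 st.py; python3 - <<'E'
from h import *
import pickle
m=robot.camera_model("wrist");im=robot.camera("wrist");pickle.dump(m,open("w4.pkl","wb"))
cv2.imwrite("pics/w4.png",im[:,:,::-1])
E
```

```text
10.8333 [0.5974 0.0688 0.1961] [-0.072   0.5277  1.5182  0.0021  1.1    -0.1104] [ 0.6205 -0.7287 -0.0085] [-0.0536 -0.0395 -0.0246] 0.03265564446488558
[[-0.0042  0.9993  0.0374]
 [ 0.0022  0.0374 -0.9993]
 [-1.     -0.0041 -0.0023]]
```

View pics/w4.png

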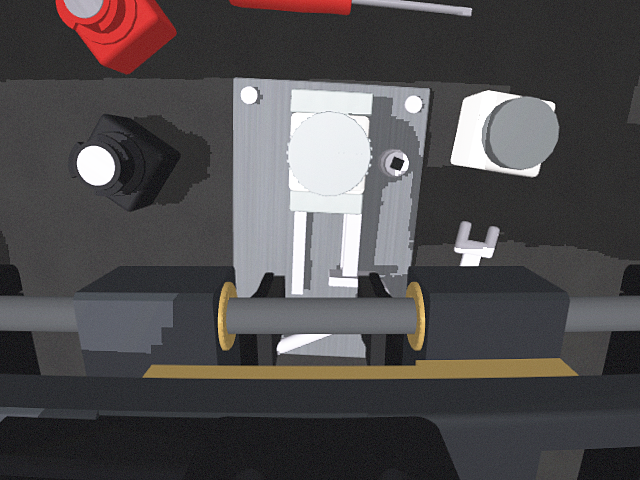

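The lid's top disc is centred at about (330,153). The jaws are closed on the pot and the socket (397,162) is undisturbed.

```bash
python3 - <<'E'
from h import *
import pickle
np.set_printoptions(precision=4,suppress=True)
m=pickle.load(open("w4.pkl","rb"))
for n,uv,z in(("lid",(330,153.5),.093),("L",(287,153),.09),("R",(373,153),.09),("plate",(233,79),.012),("plateR",(430,88),.012)): print(n,onz(m,uv,z))
E
```

```text
lid [0.6013 0.1306 0.093 ]
L [0.5719 0.1298 0.09  ]
R [0.6309 0.1321 0.09  ]
plate [0.5175 0.1891 0.012 ]
plateR [0.6864 0.1883 0.012 ]
```

Call:
carry_out(commands=[[[1,0,3,-30,0],[1,0,3,-30,0],[1,0,0,0,0],[1,0,0,0,0],[1,30,0,0,0],[1,30,0,0,0],[1,0,0,0,0]]])

```text
time: 11.47
position: [0.5963, 0.1251, 0.1352]
tool_rot: [0.488, 0.51, -0.494, 0.508]
ft_force: [-0.9, 0.5, -0.7]
grip_width: 0.0823
```

```bash
python3 st.py
```

```text
11.4667 [0.5963 0.1251 0.1352] [ 0.0257  0.6169  1.5454 -0.0048  0.9871 -0.009 ] [-0.9255  0.5182 -0.6973] [-0.0511  0.0867  0.0079] 0.08233602243692537
[[-0.0077  0.9993  0.0374]
 [-0.0042  0.0373 -0.9993]
 [-1.     -0.0078  0.0039]]
```

Call:
carry_out(commands=[[[1,0,6,-7,0],[1,33,0,0,0],[1,32,0,0,0],[1,0,0,0,0]]])

```text
time: 11.8
position: [0.6058, 0.1295, 0.0737]
tool_rot: [0.49, 0.507, -0.493, 0.509]
ft_force: [-1.0, -1.3, -0.3]
grip_width: 0.0871
```

```bash
python3 st.py
```

```text
11.8 [0.6058 0.1295 0.0737] [ 0.0328  0.7126  1.5599 -0.006   0.8698  0.0041] [-1.0182 -1.313  -0.3244] [-0.089   0.1151 -0.0253] 0.08706036996628444
[[-0.0005  0.9995  0.0326]
 [-0.0046  0.0326 -0.9995]
 [-1.     -0.0007  0.0046]]
```

Down about 6 more, then close.

Call:
carry_out(commands=[[[1,7,-4,-1,0],[1,0,0,0,0],[0.5,0,0,0,0],[0.3,0,0,0,0],[0,0,0,0,0],[0,0,0,0,0],[0,0,0,0,0],[0,0,0,0,0]]], force=60)

```text
time: 12.47
position: [0.6023, 0.1298, 0.0759]
tool_rot: [0.491, 0.506, -0.493, 0.51]
ft_force: [-0.4, 0.4, -3.8]
grip_width: 0.056
```

```bash
python3 st.py
```

```text
12.4667 [0.6023 0.1298 0.0759] [ 0.0337  0.7054  1.5692 -0.0071  0.8658  0.0064] [-0.3626  0.4107 -3.7884] [-0.1117  0.1322  0.0248] 0.05601396756171425
[[ 0.0014  0.9995  0.0319]
 [-0.0053  0.0319 -0.9995]
 [-1.      0.0012  0.0054]]
```

The grip is too high (tip at 76 mm), so I'll reopen, lower and regrip.

Call:
carry_out(commands=[[[1,0,0,0,0],[1,0,0,0,0],[1,6,0,0,0],[1,8,0,-1,0],[1,4,0,0,0],[1,3,0,0,0]]])

```text
time: 12.97
position: [0.6062, 0.1311, 0.0551]
tool_rot: [0.494, 0.504, -0.49, 0.512]
ft_force: [0.5, -0.1, 0.1]
grip_width: 0.0847
```

Call:
carry_out(commands=[[[1,-7,-4,0,0],[1,0,0,0,0],[1,0,0,0,0]]])

```text
time: 13.22
position: [0.6013, 0.131, 0.0606]
tool_rot: [0.493, 0.505, -0.491, 0.511]
ft_force: [-0.2, 0.4, 0.4]
grip_width: 0.0866
```

Call:
carry_out(commands=[[[1,-6,0,0,0],[0.5,0,0,0,0],[0.3,0,0,0,0],[0,0,0,0,0],[0,0,0,0,0],[0,0,0,0,0],[0,0,0,0,0]]], force=60)

```text
time: 13.8
position: [0.6005, 0.131, 0.0688]
tool_rot: [0.493, 0.505, -0.491, 0.511]
ft_force: [-3.1, 0.9, 1.7]
grip_width: 0.0551
```

```bash
python3 st.py
```

```text
13.8 [0.6005 0.131  0.0688] [ 0.0357  0.7126  1.5817 -0.0068  0.8397  0.0085] [-3.122   0.8861  1.733 ] [-0.1249  0.3634 -0.0233] 0.0550722574151645
[[ 0.0077  0.9995  0.0318]
 [-0.0048  0.0318 -0.9995]
 [-1.      0.0075  0.0051]]
```

Call:
carry_out(commands=[[[0,0,0,0,-7],[0,0,0,0,-7],[0,0,0,0,-7],[0,0,0,0,-7]]])

```text
time: 14.13
position: [0.6, 0.1316, 0.0703]
tool_rot: [0.352, 0.611, -0.351, 0.616]
ft_force: [-1.6, 0.3, 2.4]
grip_width: 0.0555
```

```bash
python3 st.py
```

```text
14.1333 [0.6    0.1316 0.0703] [ 0.0355  0.7101  1.5822 -0.0033  0.8418 -0.4931] [-1.5566  0.2948  2.4317] [ 0.0988  0.1528 -0.3077] 0.055493533029432184
[[ 0.0075  0.8624  0.5062]
 [-0.0022  0.5063 -0.8624]
 [-1.      0.0054  0.0057]]
```

Call:
carry_out(commands=[[[0,0,0,0,-7],[0,0,0,0,-7],[0,0,0,0,-7],[0,0,0,0,-7],[0,0,0,0,-7]]])

```text
time: 14.55
position: [0.5991, 0.132, 0.0717]
tool_rot: [0.146, 0.69, -0.145, 0.694]
ft_force: [0.4, -1.1, -1.0]
grip_width: 0.0554
```

```bash
python3 st.py; python3 - <<'E'
from h import *
im=robot.camera("side");cv2.imwrite("pics/s5.png",cv2.resize(im[180:340,180:400,::-1],None,fx=3,fy=3))
E
```

```text
14.55 [0.5991 0.132  0.0717] [ 0.035   0.7072  1.5835 -0.0004  0.8443 -1.122 ] [ 0.394  -1.1146 -1.0356] [-0.066   0.0214 -0.03  ] 0.05537909148766196
[[ 0.0066  0.4018  0.9157]
 [-0.0001  0.9157 -0.4018]
 [-1.      0.0026  0.0061]]
```

View pics/s5.png

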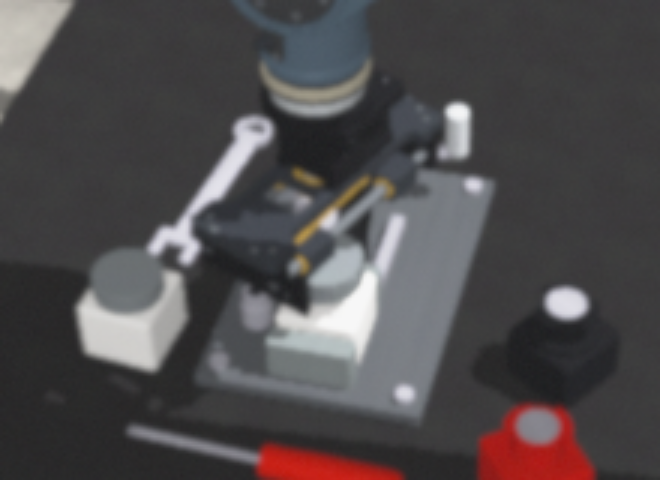

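The side view shows the pot still square in the jaws and the lever at rest, with its knob at the rear (457,130). The lid has turned 64.5° and the moment has dropped to about 0, so I'll turn slightly further and lift.

Call:
carry_out(commands=[[[0,0,0,0,-7],[0,0,0,0,-6],[0,0,0,0,0]]])

```text
time: 14.85
position: [0.5997, 0.1317, 0.0717]
tool_rot: [0.066, 0.701, -0.066, 0.707]
ft_force: [-1.5, -1.1, 0.9]
grip_width: 0.0554
```

Call:
carry_out(commands=[[[0,-5,0,0,0],[0,-6,0,0,0],[0,-6,0,0,0]]])

```text
time: 15.1
position: [0.5984, 0.1317, 0.0879]
tool_rot: [0.07, 0.702, -0.07, 0.705]
ft_force: [-0.1, 0.5, -0.6]
grip_width: 0.0553
```

```bash
python3 st.py
```

```text
15.1 [0.5984 0.1317 0.0879] [ 0.0348  0.6831  1.5757 -0.0006  0.8785 -1.338 ] [-0.1126  0.4996 -0.5527] [0.0298 0.0299 0.0405] 0.055312935244617153
[[ 0.0043  0.1964  0.9805]
 [-0.0003  0.9805 -0.1964]
 [-1.      0.0005  0.0042]]
```

Call:
carry_out(commands=[[[0,-6,0,0,0],[0,-5,0,0,0],[0,0,0,0,0],[0,0,0,0,0],[0,0,0,0,0]]])

```text
time: 15.52
position: [0.6, 0.132, 0.1032]
tool_rot: [0.072, 0.7, -0.071, 0.707]
ft_force: [-0.0, -0.5, -0.9]
grip_width: 0.0554
```

```bash
python3 st.py; python3 - <<'E'
from h import *
im=robot.camera("side");cv2.imwrite("pics/s6.png",cv2.resize(im[180:340,180:400,::-1],None,fx=3,fy=3))
im=robot.camera("scene");cv2.imwrite("pics/c6.png",cv2.resize(im[150:330,270:500,::-1],None,fx=3,fy=3))
E
```

```text
15.5167 [0.6    0.132  0.1032] [ 0.0351  0.661   1.5673 -0.0004  0.9035 -1.3335] [-0.0063 -0.5063 -0.9331] [ 0.0399  0.0407 -0.0072] 0.05539767498918023
[[ 0.0097  0.2006  0.9796]
 [ 0.      0.9797 -0.2006]
 [-1.      0.002   0.0095]]
```

View pics/s6.png

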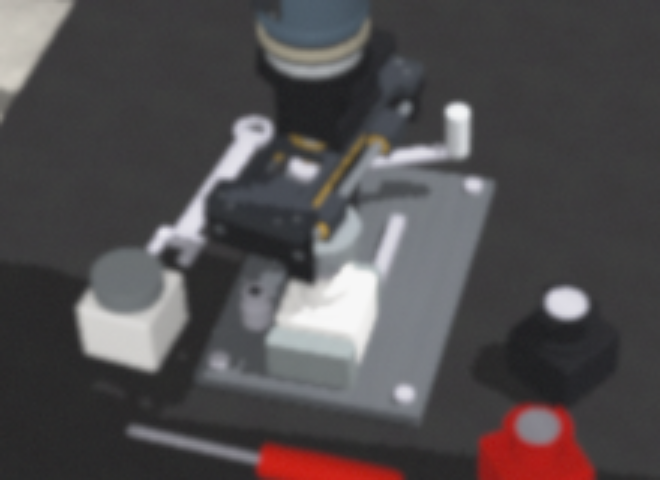

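View pics/c6.png

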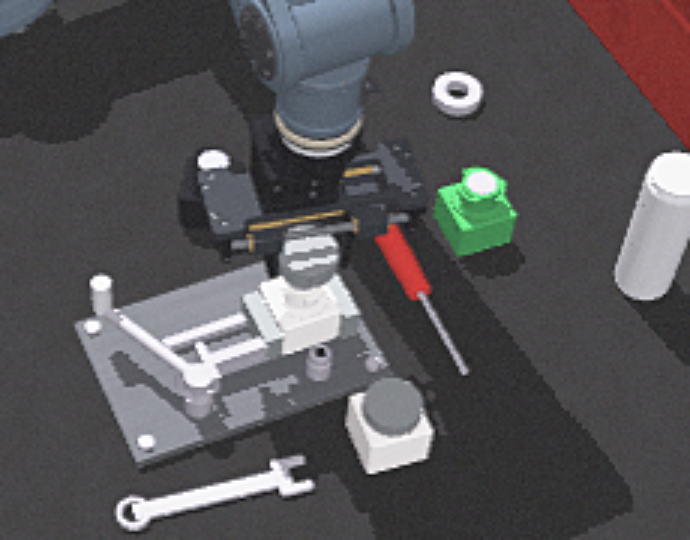

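The pot sits square between the closed jaws, the lid hangs above the neck at (310,255), and the lever is at rest with its knob at (100,285). The bystanders are in place, so I'm handing in.

```bash
python3 -c "
from rig import robot
print(robot.hand_in()); o=robot.get_obs(); print(o['time'],o['position'],o['grip_width'])"
```

```text
the job is handed in; nothing more can be done
None
the job is handed in; nothing more can be done
```

The pot is clamped and its lid is off, held in the gripper above the mouth. I handed the job in at about 15.6 s of the 61 s allowed; no verdict was reported.

**What I did:** I pushed the lever knob until the force jumped to 30 N at the stop, then let the lever spring back with the jaw closed. I gripped the lid at 60 N, turned it about 77° anticlockwise and lifted it straight up. The turning moment had already fallen to zero at about 64°.

**Last checks:**
- **Lid:** by arm pose, its lower edge is about 23 mm above the rim, tilted about 0.5° and about 1–2 mm off the pot's axis. The grip opening was steady at 55 mm and outside forces were about 1 N.
- **Pot and clamp:** in the last pictures the pot sits square between the closed jaws and the lever is at rest.
- **Other things:** the bystanders visible in those pictures show no sign of having moved; the tray was outside those cropped pictures.

**What went wrong on the way:**
- Pushing the lever and the moves after it left the tool tilted by up to 9°. I straightened it by pressing the fingers against the resting knob, with forces up to about 34 N.
- My first lid grip was about 8 mm too high, so I reopened and gripped lower. On the way down the open fingertips went to 55 mm, just below the pot's shoulder, and the force reading showed no contact.

I judged the jaw and lever positions only from pictures and forces, not from a direct reading.

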